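Rub down a mould seam, then hold the sprung mould open at its mark

ROBOT

A 6-joint arm with a two-finger parallel gripper is mounted at the origin on the work surface. World frame = base frame: x ahead of the robot, y to its left, z up, the work surface at z = 0. Lengths are in m, angles in rad, forces in N, time in s.
With the tool pointing down it reaches from about 0.35 to 0.975 m from the base axis. Payload 4.9 kg.
Tool frame: the origin (TCP) lies at the very end of the fingers, on their centre line; the grasp point (between the pads) lies 19 mm behind it; z points along the fingers, y is the line along which they close (so a half turn about z gives the same grasp; the last joint's range is limited). The gripper opens to 85 mm and grips with 20 to 120 N. Pads are 22 mm wide; open, the fingers measure 114 mm over their backs; the gripper's body (76 mm by 85 mm) begins 54 mm behind the grasp point. The pads swing forward as they close: fully open they stand 13 mm farther back than shut.
Start: joints at [-1.229, 0.053, 1.613, -0, 1.476, -0.119], TCP at [0.278, -0.56, 0.231] pointing down, gripper open.
Joint ranges: [-3.01, 3.01], [-1.01, 2.22], [0.06, 2.58], [-1.02, 4.17], [0.09, 2.62], [-3.14, 3.14]. Speed limits (rad/s): [2.57, 2.57, 3.14, 3.14, 3.14, 3.14].

INTERFACE

Orientations are given as a unit quaternion [x, y, z, w].
In Python, from station import env gives the robot as it stands. The module is installed in compiled form; this text tells all that it offers.
- The arm moves only by the shell command python3 -m crank 'ROWS'. ROWS is a JSON object of lists of equal length, an entry for each row: "travel": the shift along the tool's x, y, z in m, a list of three; "roll": the turn about the tool's z in degrees; "jaw": the closure, from -1 (fully open) to 1 (shut). In form: {"travel": [[tx, ty, tz], ...], "roll": [roll, ...], "jaw": [jaw, ...]}. A call has 1 to 20 rows; each row is the pose to reach, as a shift and turn from the pose commanded when the call began, along the tool's axes at that moment; what a row does not reach only later rows make up. A row lasts 1/8 s, in which the tool goes at most 62.5 mm and 10.7 degrees, less where a joint would pass 70% of its speed; a pose out of reach is approached as far as the arm can. A call with a gripper value outside its range is refused whole. The fingers move at their own pace and stop on an object; the grip force is fixed at half the most. Time passes only in rows, so rows that repeat a pose let the fingers close. It gives the time, the measured TCP pose, the force, the opening and the grip force at its end, in the units of the state.
- env.get_obs(): the state, without advancing time (a new reading comes with each control period).
- env.get_image(name): name is "scene" or "top"; returns (picture, depth): 400x640x3 uint8, blue, green, red; 400x640 float32, m along the optical axis (not along the pixel's ray), 0 where there is no reading.
- env.camera_params(name): a dict with "mtx" (3x3 intrinsics, pixels), "origin" and "attitude" of the camera in the world. Camera axes: x right, y down, z forward; pixel columns grow to the right and rows downward; lengths in m; the calibration is good to about 2 mm. A picture is of the moment at which its call begins. camera_params takes no time and is no camera call.
- env.hand_in(): hands the job in; it is judged then, once.
Trained networks look in the newest picture that a camera, given by its name, has taken for a name from the list of things; names that differ only in an ending like _2 or _b are one class to them, and where a whole thing is asked for, a point or a joint stands for the part that bears it (a point fixed in the world has none). Each returns a list of dicts, best first, with "confidence" (0 to 1); they miss things now and then, are a little off and sometimes report something else, mostly with a low value. They report only what shows in the picture. A call takes as long as a camera call. They do not tell look-alikes from the thing itself.
- env.look_for(target, camera): "rect" ([centre column, centre row, width, height] in pixels, round what is visible of it).
- env.pinpoint(target, camera): "position" ([row, column] in pixels: a listed point, or the origin of a listed thing).
The state is a dict: "clock": time; "joint_positions": joint angles; "joint_vel": joint speeds; "effort": joint torques, N m; "tcp_pos": TCP position; "eef_rot": TCP orientation; "wrist_force": force on the tool from outside, world axes, zero at the start; "moment": the same for the moment, N m; "grip_width": finger opening in m; "gripper_force": force on a finger pad.
Only numpy, scipy, OpenCV 4.12 (cv2) and the standard library are available. Lean on these libraries where they do the work, as an engineer would, in place of code of your own. Each camera call takes 0.05 s, during which the arm holds its last target. There are 200 camera calls.

TASK

Before I take out the casting: take the sprung rubbing block from its tray and run it along the top seam of the closed mould from the left end to the right end (as seen from the robot), keeping its pad pressed lightly down so that its springs give a little, and stand it back in its tray. Then pull the mould press's wooden handle straight out towards the robot until the pointer on the slide is level with the brass mark, and finish while still holding it there, because the spring shuts the mould as soon as it is let go. Leave the other things on the bench alone.

Things in the scene. Friction and masses are not known exactly. Their poses are not given: they have to be found in the camera images.
- press: Fixed mould press: aluminium base 300 x 240 mm with a white plaster mould in two halves, 160 mm long (y), 85 mm thick, top 82 mm above the bench. Origin on the bench under the seam's middle. -x: pull direction, roughly to the robot; +y: along the seam to the left; z up. Back half (+x) fixed, front half on the slide. Rods and plates in front of the mould stay below 72 mm.
- seam (a point): Middle of the straight seam between the two closed halves, on the mould's flat top, 82 mm above the bench. Axes as the press; the seam runs along y from +80 mm (left end) to -80 mm (right end).
- handle (a point): Middle of the slide's wooden handle bar: 90 mm long (press y), 16 mm thick (press x), 18 mm high, top 100 mm above the bench, on two end posts (66 mm clear between them, 40 mm clear below). 56 mm of free space to the plate behind it. Moves with the slide. Axes as the press.
- slide (a joint): How far the front mould half with its handle is pulled out, in m along the press's -x: 0 is closed, 0.075 the stop. A spring pulls it shut: about 4.5 N at 0, plus 1.5 N per 10 mm; it never stays out by itself.
- pointer (a point): Top of the dark steel pointer, a thin upright blade 4 mm thick (press x) and 14 mm wide that stands on an arm beyond the left (+y) end of the slide's plate, its top 90 mm above the bench. Axes as the press. It moves with the slide.
- mark_top (a point): Middle of the top of the brass mark: upright plate 4 mm thick (press x), 20 mm wide, 72 mm above the bench, on a dark rail left of the slide; fixed, 30 to 58 mm from the closed pointer along the press's -x. Level with the pointer when both have the same x in the press's frame (they pass side by side, the mark 19 mm further left). Axes as the press.
- block: Loose rubbing block, about 0.19 kg: rubber pad 60 x 40 x 10 mm (x, y, z) under a wooden block of the same outline, with an upright wooden grip 56 mm long (x), 26 mm thick (y), from 36 to 86 mm above the origin. Origin at the middle of the unpressed pad's underside, z up. Grip it from above across its 26 mm thickness.
- pad (a joint): How far the block's pad is pushed up into the block on its springs, in m: 0 unpressed, 0.014 fully in. Pushing it takes 3.5 N to start, plus 0.7 N per mm. While pressed, the block's origin lies this far below the surface it rubs on.
- tray: Shallow open grey tray, fixed to the bench, 110 x 150 mm (x, y) and 18 mm high, walls and floor 4 mm thick; origin at the middle of its underside, z up. The block stands in it, its long side about along the tray's y.
- jar: Bystander: small closed white jar, 54 mm wide, 65 mm high, right of the press. Origin under its middle.
- jug: Bystander: clear mug, 72 mm wide, 85 mm high, left of the press. Origin under its middle.
- spatula: Bystander: flat spatula, about 250 mm long, lying to the right of the tray. Origin under its middle.
- tub1: Bystander: open clear tub of plaster, 100 x 150 x 60 mm, at the far side of the bench, right. Origin under its middle.
- flask: Bystander: dark steel casting flask, 100 mm wide, 130 mm high, left. Origin under its middle.
- form: Bystander: egg-shaped wooden form, 76 mm wide, 100 mm high, far left. Origin under its middle.
Not all that is in view belongs to the job. Several things look just like the tray: the one meant starts farthest from the robot's base.

How it is judged:
By the outcome, as a careful person would: the job done as asked, in the order asked, and still so for the second after the job is handed in, while the arm keeps its last pose, push and grip.
It also fails if it takes over 67 s, if anything falls off the work surface, if the arm or the gripper's body presses on something with over 40 N, if the wrist force passes 120 N, or if a joint passes its speed limit or range.

## Working session

There is one attempt and no reset: what is moved stays moved. The work goes in short steps, Python scripts to look and compute and a shell command to move; the robot and the scene stay as the last step left them, time stands still between calls to the robot, and variables do not carry over. Pictures are saved under pics/ and viewed, at most 14 in all, crops included, and the job is handed in when it is done.

```bash
mkdir -p pics; cat > h.py <<'E'
import numpy as np, cv2
from station import env
from scipy.spatial.transform import Rotation as R
def cam(n):
    p=env.camera_params(n); K=np.array(p["mtx"]); a=np.array(p["attitude"],float)
    r=a if a.shape==(3,3) else R.from_quat(a).as_matrix()
    return K,np.array(p["origin"]),r
def ray(n,u,v):
    K,o,r=cam(n); return o, r@np.linalg.inv(K)@np.array([u,v,1.])
def atz(n,u,v,z):
    o,d=ray(n,u,v); return o+d*(z-o[2])/d[2]
def cloud(n,dep):
    K,o,r=cam(n); v,u=np.mgrid[:400,:640]
    return ((np.stack([u,v,np.ones_like(u)],-1)@np.linalg.inv(K).T)*dep[...,None])@r.T+o
E
python3 - <<'E'
from h import *
np.set_printoptions(precision=4,suppress=True)
for n in("scene","top"):
    im,d=env.get_image(n); cv2.imwrite(f"pics/{n}0.png",im); np.save(f"{n}.npy",d)
    print(n,env.camera_params(n))
    for t in("seam","handle","pointer","mark_top","block","tray","press"):
        for x in env.pinpoint(t,n)[:4]:
            v,u=x["position"]; 
            z={"seam":.082,"handle":.1,"pointer":.09,"mark_top":.072}.get(t,0.004 if t=="block" else 0)
            print(t,round(x["confidence"],2),np.round([u,v]),atz(n,u,v,z))
o=env.get_obs(); print(o)
E
```

```text
scene {'mtx': array([[430.5625,   0.    , 321.5249],
       [  0.    , 430.5625, 205.6387],
       [  0.    ,   0.    ,   1.    ]]), 'origin': array([1.4008, 0.0178, 1.0075]), 'attitude': array([ 0.6641,  0.6509, -0.2635, -0.2567])}
seam 0.94 [323. 228.] [0.6196 0.0169 0.082 ]
handle 0.79 [315. 199.] [ 0.5219 -0.0048  0.1   ]
handle 0.63 [202. 290.] [ 0.8263 -0.283   0.1   ]
pointer 0.59 [354. 211.] [0.564  0.1087 0.09  ]
pointer 0.41 [386. 241.] [0.6756 0.1882 0.09  ]
block 0.91 [217. 210.] [ 0.4712 -0.3173  0.004 ]
tray 0.96 [221. 207.] [ 0.4543 -0.3078  0.    ]
tray 0.57 [256. 168.] [ 0.2666 -0.2144  0.    ]
press 0.79 [327. 247.] [0.6234 0.0289 0.    ]
press 0.31 [217. 210.] [ 0.4654 -0.3184  0.    ]
top {'mtx': array([[485.6857,   0.    , 312.9758],
       [  0.    , 485.6857, 191.9222],
       [  0.    ,   0.    ,   1.    ]]), 'origin': array([0.4103, 0.0149, 1.5877]), 'attitude': array([ 0.7122, -0.7007,  0.0332, -0.0264])}
seam 0.85 [307. 163.] [0.628  0.0208 0.082 ]
handle 0.92 [316. 199.] [ 0.5144 -0.0066  0.1   ]
handle 0.58 [409. 211.] [ 0.4822 -0.293   0.1   ]
pointer 0.
[... 174 characters left out ...]
04 ]
block 0.57 [408. 211.] [ 0.4868 -0.3109  0.004 ]
tray 0.73 [377. 276.] [ 0.276  -0.2097  0.    ]
tray 0.72 [406. 214.] [ 0.477  -0.3065  0.    ]
press 0.71 [306. 170.] [0.6182 0.026  0.    ]
{'clock': 0.8, 'joint_positions': array([-1.229 ,  0.0527,  1.6129,  0.    ,  1.476 , -0.119 ]), 'joint_vel': array([-0.0017, -0.0005,  0.0004, -0.0029,  0.0024,  0.0011]), 'effort': array([  0.0003, -39.3637, -37.0441,  -0.0001,   0.0004,   0.    ]), 'tcp_pos': array([ 0.2779, -0.5598,  0.2313]), 'eef_rot': array([0.9736, 0.2284, 0.    , 0.    ]), 'wrist_force': array([-0.0777, -0.2646,  0.1345]), 'moment': array([-0.0533, -0.0292, -0.0395]), 'gripper_force': 0.0, 'grip_width': 0.08507929568301939}
```

View pics/scene0.png

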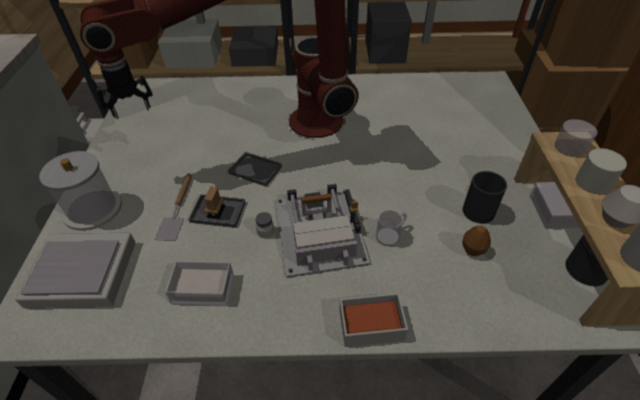

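View pics/top0.png

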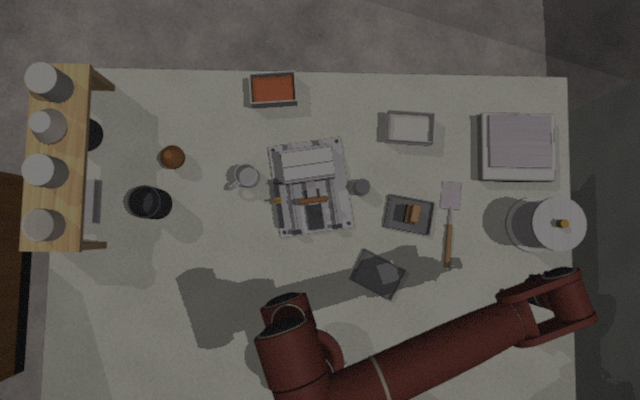

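Trays: the block's tray at top (408,214), 0.56 m from the base, and a look-alike at (377,276), 0.35 m away. I choose the one at (408,214), which holds the block. The press handle is at (314,199), the pointer near (275,180) and the brass mark near (276,200). I'll check with close crops and a depth fit.

```bash
python3 - <<'E'
from h import *
np.set_printoptions(precision=4,suppress=True)
im=cv2.imread("pics/top0.png"); s=cv2.imread("pics/scene0.png")
a=cv2.resize(im[125:250,255:445],None,fx=4,fy=4,interpolation=cv2.INTER_CUBIC)[:, :760]
cv2.imwrite("pics/crop_top.png",cv2.convertScaleAbs(a,alpha=1.6))
b=cv2.resize(s[170:280,185:385],None,fx=4,fy=4,interpolation=cv2.INTER_CUBIC)
cv2.imwrite("pics/crop_scene.png",cv2.convertScaleAbs(b,alpha=1.6))
for n in("top","scene"):
    P=cloud(n,np.load(n+".npy"))
    def box(name,x0,x1,y0,y1,z0,z1):
        m=(P[...,0]>x0)&(P[...,0]<x1)&(P[...,1]>y0)&(P[...,1]<y1)&(P[...,2]>z0)&(P[...,2]<z1)
        q=P[m]; 
        if len(q)<4: print(n,name,len(q));return
        (c,sz,an)=cv2.minAreaRect(q[:,:2].astype(np.float32)); print(n,name,len(q),"c",np.array(c),"sz",np.array(sz),"ang",round(an,1),"mean",q.mean(0),"medz",np.median(q[:,2]))
    box("mould",.55,.74,-.1,.13,.076,.088)
    box("handle",.48,.56,-.09,.09,.09,.11)
    box("gripblock",.4,.56,-.4,-.22,.08,.1)
    box("block",.4,.56,-.4,-.22,.03,.05)
    box("tray",.38,.58,-.42,-.2,.009,.03)
    box("pointer",.5,.62,.085,.16,.08,.1)
    box("mark",.45,.62,.085,.17,.05,.076)
    box("base",.4,.8,-.2,.25,.006,.02)
E
```

```text
top mould 1344 c [0.6289 0.0317] sz [0.1066 0.1807] ang 7.8 mean [0.6283 0.0228 0.0818] medz 0.08181868334158848
top handle 149 c [0.5132 0.0036] sz [0.0162 0.0874] ang 9.6 mean [0.5129 0.003  0.0993] medz 0.09952286031576696
top gripblock 154 c [ 0.478 -0.315] sz [0.0275 0.0558] ang 80.6 mean [ 0.4778 -0.314   0.0887] medz 0.08886408868200768
top block 69 c [ 0.479  -0.3127] sz [0.0376 0.0612] ang 82.5 mean [ 0.4774 -0.3008  0.0399] medz 0.0398140137235754
top tray 364 c [ 0.4843 -0.3131] sz [0.195  0.1764] ang 79.0 mean [ 0.4765 -0.31    0.0147] medz 0.014102928680795768
top pointer 53 c [0.5658 0.1007] sz [0.0235 0.1103] ang 75.8 mean [0.5916 0.094  0.0847] medz 0.08373577497291707
top mark 39 c [0.5359 0.1095] sz [0.0364 0.1628] ang 81.2 mean [0.5396 0.1057 0.0626] medz 0.06595118272655354
top base 3781 c [0.5998 0.0253] sz [0.3998 0.4491] ang 0.1 mean [0.5591 0.0128 0.0116] medz 0.011483718743362736
scene mould 1458 c [0.6304 0.0289] sz [0.1058 0.1827] ang 10.8 mean [0.6302 0.0181 0.0827] medz 0.0827769441654635
scene handle 180 c [ 0.5132 -0.0022] sz [0.0197 0.0874] ang 9.0 mean [ 0.5154 -0.002   0.0984] medz 0.0993204808111599
scene gripblock 144 c [ 0.4781 -0.3188] sz [0.0282 0.0566] ang 77.0 mean [ 0.4822 -0.318   0.0897] medz 0.09031033739201544
scene block 111 c [ 0.479  -0.3193] sz [0.0419 0.061 ] ang 77.9 mean [ 0.4905 -0.3135  0.0409] medz 0.04120489959033535
scene tray 484 c [ 0.4649 -0.31  ] sz [0.1577 0.1398] ang 81.4 mean [ 0.4862 -0.3136  0.0155] medz 0.015504856013841217
scene pointer 53 c [0.5888 0.0914] sz [0.0213 0.0626] ang 73.5 mean [0.5891 0.0937 0.0845] medz 0.08340492033268299
scene mark 81 c [0.5379 0.1099] sz [0.0187 0.0653] ang 83.2 mean [0.5349 0.109  0.0616] medz 0.06103624899590976
scene base 2803 c [0.5962 0.0262] sz [0.3911 0.4434] ang 0.1 mean [ 0.5921 -0.0048  0.0131] medz 0.01313262010013605
```

View pics/crop_top.png

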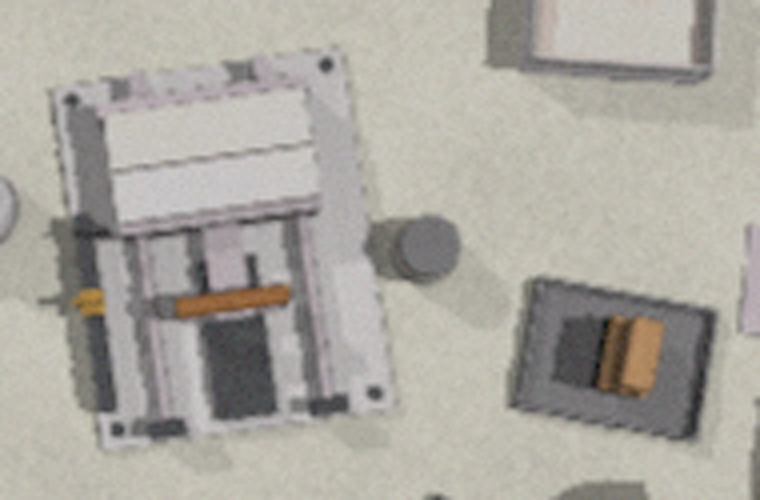

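View pics/crop_scene.png

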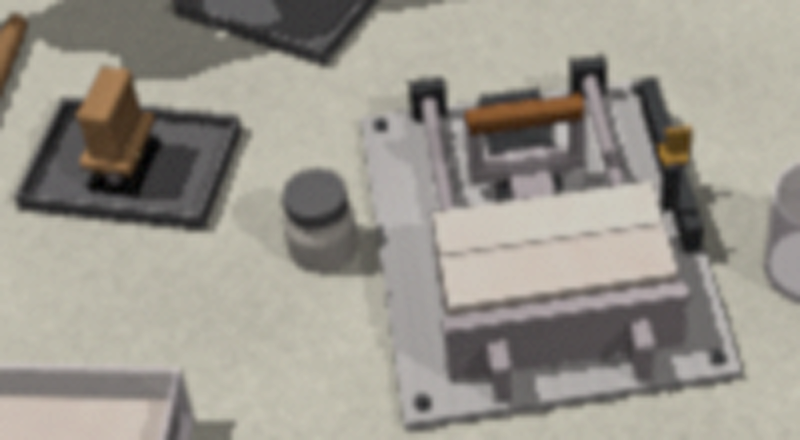

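Crops: the block, with its wooden grip at crop_top (640,355), stands in the farther tray. The seam line runs from crop_top (113,173) to (312,147), and the brass mark is at (90,302). The choice is confirmed. Next I'll refine the seam fit and go to the block.

```bash
cat >> h.py <<'E'
np.set_printoptions(precision=4,suppress=True)
def go(p,yaw):
    o=env.get_obs(); r=R.from_quat(o["eef_rot"]).as_matrix()
    t=r.T@(np.array(p)-o["tcp_pos"]); cur=np.degrees(np.arctan2(r[1,0],r[0,0]))
    d=(cur-yaw+90)%180-90
    print("travel",t.round(4),"roll",round(d,1),"yaw now",round(cur,1),"tcp",o["tcp_pos"],"j6",o["joint_positions"][5],"t",o["clock"],"F",o["wrist_force"])
E
python3 - <<'E'
from h import *
for n,(u0,u1),(c0,c1),h in(("top",(286,332),(283.25,168.25),7,),) and (("top",(286,332),((283.2,168.),(333,161.6)),5),("scene",(299,349),((297.,232.5),(351,224.7)),4)):
    im=cv2.imread(f"pics/{n}0.png").astype(float).mean(2)
    (a,b),(c,d)=c0 if False else ((c0,c1)[0],(c0,c1)[1])
    pts=[]
    for u in range(u0,u1):
        v=b+(d-b)*(u-a)/(c-a); vs=np.arange(int(round(v))-h,int(round(v))+h+1)
        col=im[vs,u]; w=np.clip(np.median(col)-col-4,0,None); k=w.argmax(); w[np.abs(np.arange(len(w))-k)>1]=0
        if w.sum()>0: pts.append((u,(w*vs).sum()/w.sum()))
    W=np.array([atz(n,u,v,.082) for u,v in pts])[:,:2].astype(np.float32)
    l=cv2.fitLine(W,cv2.DIST_HUBER,0,.001,.001).ravel(); l*=np.sign(l[1]) if 0 else 1
    vx,vy,x,y=l; print(n,len(W),"ang from y",np.degrees(np.arctan(-vx/vy)),"x at y=.02:",x+(.02-y)*vx/vy)
    P=cloud(n,np.load(n+".npy")); m=(abs(P[...,2]-.082)<.006)&(abs(P[...,0]-.628)<.07)&(abs(P[...,1]-.02)<.12)
    t=np.radians(9); q=P[m][:,:2]-[.628,.02]; q=q@np.array([[np.cos(t),-np.sin(t)],[np.sin(t),np.cos(t)]])
    s=abs(q[:,0])<.03; print("y' range",np.percentile(q[s,1],[.5,3,10,50,90,97,99.5]),"x' ",np.percentile(q[abs(q[:,1])<.06,0],[1,5,50,95,99]))
go([.478,-.316,.15],-10.5)
E
```

```text
top 46 ang from y 9.09589 x at y=.02: 0.6247213
y' range [-0.0774 -0.0726 -0.0617  0.0021  0.066   0.0771  0.0808] x'  [-0.0446 -0.0398  0.0013  0.0408  0.0477]
scene 50 ang from y 9.159916 x at y=.02: 0.62416506
y' range [-0.0819 -0.0781 -0.0669 -0.0047  0.0607  0.0722  0.0763] x'  [-0.0441 -0.0394  0.0027  0.0412  0.0434]
travel [ 0.2876 -0.1294  0.0813] roll 36.9 yaw now 26.4 tcp [ 0.2779 -0.5598  0.2313] j6 -0.11896979968942452 t 0.8 F [-0.0777 -0.2646  0.1345]
```

```bash
python3 -m crank '{"travel":[[0.05,-0.022,0.01],[0.1,-0.045,0.02],[0.15,-0.067,0.03],[0.2,-0.09,0.05],[0.245,-0.11,0.07],[0.275,-0.124,0.08],[0.288,-0.129,0.08],[0.288,-0.129,0.08],[0.288,-0.129,0.08]],"roll":[7,14,21,28,34,37,37,37,37],"jaw":[-1,-1,-1,-1,-1,-1,-1,-1,-1]}'; python3 - <<'E'
from h import *
im,d=env.get_image("scene"); cv2.imwrite("pics/s1.png",cv2.resize(im[140:250,150:310],None,fx=5,fy=5,interpolation=cv2.INTER_CUBIC))
go([.478,-.316,.047],-10.5)
E
```

```text
clock: 1.92
tcp_pos: [0.4783, -0.3175, 0.1522]
eef_rot: [0.996, -0.093, 0.0, 0.001]
wrist_force: [0.3, -0.5, -0.0]
grip_width: 0.0856
gripper_force: 0.0
travel [-0.0006 -0.0016  0.1052] roll -0.2 yaw now -10.7 tcp [ 0.4782 -0.3175  0.1522] j6 1.0414458575549692 t 1.975 F [-0.7445 -0.3236 -0.3117]
```

View pics/s1.png

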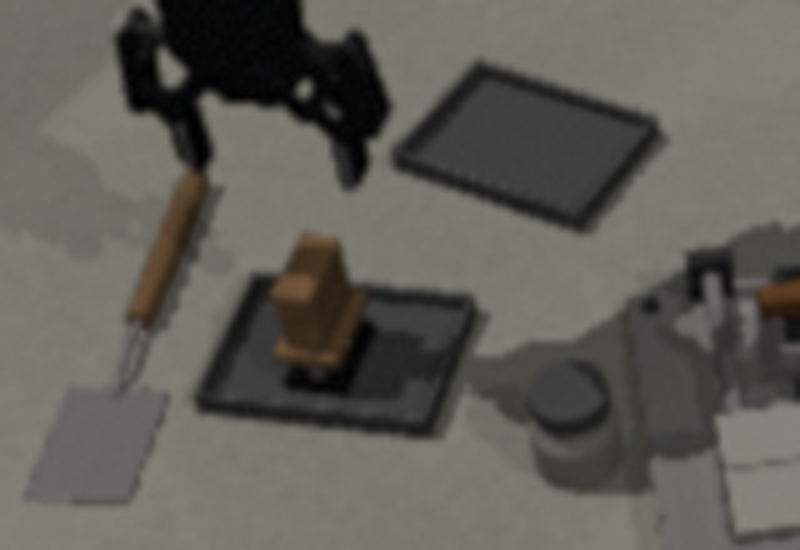

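The open fingers straddle the block, at crop (190,150) and (350,170), with its grip between them. Descend and close.

```bash
python3 -m crank '{"travel":[[0,-0.001,0.03],[0,-0.001,0.06],[0,-0.001,0.09],[0,-0.001,0.105],[0,-0.001,0.105],[0,-0.001,0.105],[0,-0.001,0.105],[0,-0.001,0.105],[0,-0.001,0.105],[0,-0.001,0.105],[0,-0.001,0.105],[0,-0.001,0.105]],"roll":[0,0,0,0,0,0,0,0,0,0,0,0],"jaw":[-1,-1,-1,-1,-1,0,1,1,1,1,1,1]}'; python3 - <<'E'
from h import *
go([.478,-.316,.2],-10.5)
E
```

```text
clock: 3.48
tcp_pos: [0.479, -0.3155, 0.0467]
eef_rot: [0.996, -0.092, 0.0, 0.0]
wrist_force: [0.3, -0.7, 2.3]
grip_width: 0.0252
gripper_force: 63.6
travel [-0.0007  0.0008 -0.1533] roll -0.1 yaw now -10.6 tcp [ 0.479  -0.3155  0.0467] j6 1.0436673157026801 t 3.475 F [ 0.2733 -0.6902  2.2733]
```

```bash
python3 -m crank '{"travel":[[0,0,-0.03],[0,0,-0.08],[0,0,-0.13],[0,0,-0.15],[0,0,-0.15],[0,0,-0.15]],"roll":[0,0,0,0,0,0],"jaw":[1,1,1,1,1,1]}'; python3 - <<'E'
from h import *
go([.612,.0985,.165],9.1)
E
```

```text
clock: 4.22
tcp_pos: [0.4775, -0.3141, 0.193]
eef_rot: [0.996, -0.092, -0.002, -0.001]
wrist_force: [-0.5, -0.1, -2.8]
grip_width: 0.0254
gripper_force: 63.1
travel [ 0.0565 -0.4303  0.0289] roll -19.7 yaw now -10.6 tcp [ 0.4775 -0.3141  0.193 ] j6 1.0436147778413365 t 4.225 F [-0.5077 -0.0621 -2.8411]
```

```bash
python3 -m crank '{"travel":[[0.003,-0.025,0],[0.01,-0.075,0],[0.017,-0.13,0],[0.024,-0.185,0],[0.031,-0.24,0],[0.038,-0.295,0],[0.045,-0.345,0],[0.051,-0.39,0],[0.055,-0.42,0],[0.0565,-0.43,0.01],[0.0565,-0.43,0.025],[0.0565,-0.43,0.028],[0.0565,-0.43,0.028],[0.0565,-0.43,0.028]],"roll":[-1,-4,-7,-10,-13,-16,-18,-19.7,-19.7,-19.7,-19.7,-19.7,-19.7,-19.7],"jaw":[1,1,1,1,1,1,1,1,1,1,1,1,1,1]}'; python3 - <<'E'
from h import *
im,d=env.get_image("scene"); cv2.imwrite("pics/s2.png",cv2.resize(im[130:290,240:440],None,fx=4,fy=3.75,interpolation=cv2.INTER_CUBIC))
for n in("scene","top"):
    if n=="top": im,d=env.get_image(n)
    for x in env.pinpoint("block",n)[:2]:
        v,u=x["position"]; print(n,x["confidence"],u,v,atz(n,u,v,.125))
go([.612,.0985,.1247],9.1)
E
```

```text
clock: 5.98
tcp_pos: [0.6136, 0.0964, 0.1689]
eef_rot: [0.997, 0.079, 0.0, 0.0]
wrist_force: [-0.8, -0.7, -1.5]
grip_width: 0.0253
gripper_force: 63.2
scene 0.71 327.8 246.1 [0.7167 0.0294 0.125 ]
scene 0.64 348.3 212.2 [0.6    0.0889 0.125 ]
top 0.67 281.6 166.8 [0.6088 0.0981 0.125 ]
top 0.24 408.1 129.8 [ 0.7296 -0.2865  0.125 ]
travel [-0.0014 -0.0018  0.0443] roll -0.0 yaw now 9.1 tcp [0.6136 0.0969 0.169 ] j6 1.449060008056466 t 6.175 F [ 0.3018 -0.9738 -1.518 ]
```

View pics/s2.png

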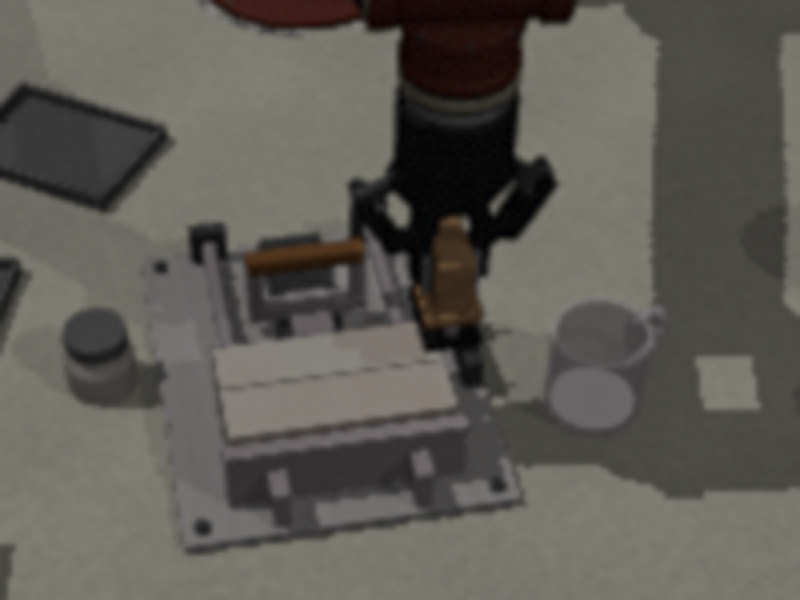

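The block hangs level over the left seam end, with its base at crop (450,300). Lower it and press.

```bash
python3 -m crank '{"travel":[[-0.001,-0.002,0.015],[-0.0015,-0.002,0.03],[-0.0015,-0.002,0.04],[-0.0015,-0.002,0.045],[-0.0015,-0.002,0.05],[-0.0015,-0.002,0.05],[-0.0015,-0.002,0.05],[-0.0015,-0.002,0.05]],"roll":[0,0,0,0,0,0,0,0],"jaw":[1,1,1,1,1,1,1,1]}'; python3 - <<'E'
from h import *
go([.637,-.0595,.119],9.1)
E
```

```text
clock: 7.18
tcp_pos: [0.6115, 0.0989, 0.1198]
eef_rot: [0.997, 0.079, -0.0, -0.0]
wrist_force: [-5.4, 0.7, 5.6]
grip_width: 0.0252
gripper_force: 63.9
travel [0.0001 0.1605 0.0007] roll 0.0 yaw now 9.1 tcp [0.6115 0.0989 0.1198] j6 1.4521510764632353 t 7.175 F [-5.3657  0.721   5.5708]
```

```bash
python3 -m crank '{"travel":[[0,0.004,0],[0,0.011,0],[0,0.019,0],[0,0.028,0],[0,0.037,0],[0,0.046,0],[0,0.055,0],[0,0.064,0],[0,0.073,0],[0,0.082,0],[0,0.091,0],[0,0.1,0],[0,0.109,0],[0,0.118,0],[0,0.127,0],[0,0.136,0],[0,0.145,0],[0,0.153,0],[0,0.159,0],[0,0.161,0]],"roll":[0,0,0,0,0,0,0,0,0,0,0,0,0,0,0,0,0,0,0,0],"jaw":[1,1,1,1,1,1,1,1,1,1,1,1,1,1,1,1,1,1,1,1]}'; python3 - <<'E'
from h import *
im,d=env.get_image("scene"); cv2.imwrite("pics/s3.png",cv2.resize(im[130:290,240:440],None,fx=4,fy=3.75,interpolation=cv2.INTER_CUBIC))
go([.637,-.0595,.2],9.1)
E
```

```text
clock: 9.68
tcp_pos: [0.6388, -0.0594, 0.1206]
eef_rot: [0.997, 0.079, 0.002, -0.001]
wrist_force: [-0.8, 4.4, 4.1]
grip_width: 0.0253
gripper_force: 64.0
travel [-0.0014 -0.0005 -0.0794] roll -0.0 yaw now 9.1 tcp [ 0.6388 -0.0596  0.1206] j6 1.2013732521773575 t 9.725 F [0.1191 2.4497 4.2977]
```

View pics/s3.png

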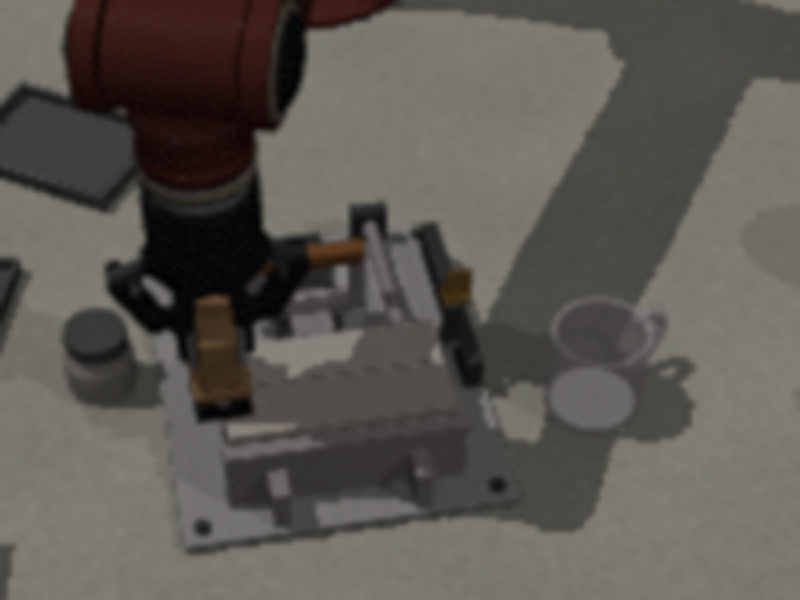

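The pad sits on the right end of the seam, with its front edge at crop (225,412), and is still lightly pressed. Lift and carry it back.

```bash
python3 -m crank '{"travel":[[0,0,-0.015],[0,0,-0.045],[0,0,-0.07],[0,0,-0.075],[0,0,-0.075]],"roll":[0,0,0,0,0],"jaw":[1,1,1,1,1]}'; python3 - <<'E'
from h import *
go([.479,-.3155,.1],-10.6)
E
```

```text
clock: 10.35
tcp_pos: [0.6368, -0.0603, 0.1931]
eef_rot: [0.997, 0.079, -0.0, 0.0]
wrist_force: [-0.4, 0.2, -1.6]
grip_width: 0.0251
gripper_force: 63.1
travel [-0.1962  0.227   0.0931] roll 19.7 yaw now 9.1 tcp [ 0.6368 -0.0603  0.1931] j6 1.201529005037012 t 10.35 F [-0.4367  0.1671 -1.6117]
```

```bash
python3 -m crank '{"travel":[[-0.02,0.023,0],[-0.055,0.064,0],[-0.09,0.104,0],[-0.125,0.145,0],[-0.16,0.185,0],[-0.183,0.212,0.01],[-0.194,0.225,0.04],[-0.196,0.227,0.07],[-0.196,0.227,0.09],[-0.196,0.227,0.093],[-0.196,0.227,0.093],[-0.196,0.227,0.093]],"roll":[2,6,10,14,17,19.7,19.7,19.7,19.7,19.7,19.7,19.7],"jaw":[1,1,1,1,1,1,1,1,1,1,1,1]}'; python3 - <<'E'
from h import *
go([.479,-.3155,.047],-10.6)
E
```

```text
clock: 11.85
tcp_pos: [0.4804, -0.3158, 0.1019]
eef_rot: [0.996, -0.092, 0.001, 0.001]
wrist_force: [-0.6, 0.4, -1.1]
grip_width: 0.0254
gripper_force: 63.1
travel [-0.0015 -0.0001  0.0549] roll 0.0 yaw now -10.6 tcp [ 0.4804 -0.3158  0.1019] j6 1.0442909089159236 t 11.85 F [-0.6433  0.4287 -1.0645]
```

```bash
python3 -m crank '{"travel":[[-0.001,0,0.02],[-0.001,0,0.04],[-0.001,0,0.05],[-0.001,0,0.054],[-0.001,0,0.054],[-0.001,0,0.054],[-0.001,0,0.054],[-0.001,0,0.054],[-0.001,0,0.054],[-0.001,0,0.054],[-0.001,0,0.03],[-0.001,0,0],[-0.001,0,-0.04],[-0.001,0,-0.08],[-0.001,0,-0.09]],"roll":[0,0,0,0,0,0,0,0,0,0,0,0,0,0,0],"jaw":[1,1,1,1,1,1,0,-1,-1,-1,-1,-1,-1,-1,-1]}'; python3 - <<'E'
from h import *
for n in("top","scene"):
    im,d=env.get_image(n); cv2.imwrite(f"pics/{n}4.png",im); P=cloud(n,d)
    for nm,x0,x1,y0,y1,z0,z1 in(("grip",.4,.56,-.4,-.22,.08,.1),("handle",.48,.56,-.09,.09,.09,.11)):
        m=(P[...,0]>x0)&(P[...,0]<x1)&(P[...,1]>y0)&(P[...,1]<y1)&(P[...,2]>z0)&(P[...,2]<z1)
        print(n,nm,m.sum(),cv2.minAreaRect(P[m][:,:2].astype(np.float32)) if m.sum()>5 else "")
s=cv2.imread("pics/scene4.png")
cv2.imwrite("pics/s4.png",cv2.resize(s[150:250,180:380],None,fx=4,fy=4,interpolation=cv2.INTER_CUBIC))
go([.513,.001,.16],-80.9)
E
```

```text
clock: 13.72
tcp_pos: [0.4798, -0.3163, 0.194]
eef_rot: [0.996, -0.092, 0.003, 0.002]
wrist_force: [0.1, -0.6, -0.5]
grip_width: 0.0852
gripper_force: 0.0
top grip 4 
top handle 149 ((0.5131659507751465, 0.0038966163992881775), (0.015839600935578346, 0.08785649389028549), 9.737643241882324)
scene grip 145 ((0.4802040159702301, -0.3164342939853668), (0.025484174489974976, 0.059435728937387466), 79.55425262451172)
scene handle 177 ((0.5138855576515198, -0.0014171116054058075), (0.024524882435798645, 0.08911929279565811), 14.469644546508789)
travel [-0.0247 -0.3174  0.0309] roll 70.3 yaw now -10.6 tcp [ 0.4789 -0.3155  0.1913] j6 1.0434011788456996 t 13.825 F [ 0.9705  0.2556 -0.2976]
```

View pics/s4.png

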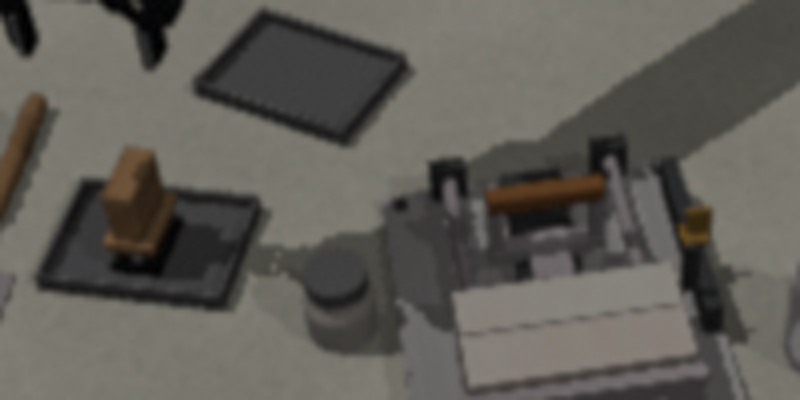

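The block stands upright in its tray at crop (135,215), and the handle is at (545,193), ready for the grasp.

```bash
python3 -m crank '{"travel":[[-0.002,-0.02,0],[-0.005,-0.06,0],[-0.008,-0.1,0],[-0.011,-0.14,0],[-0.014,-0.18,0],[-0.017,-0.22,0],[-0.02,-0.255,0],[-0.022,-0.285,0],[-0.024,-0.305,0.01],[-0.025,-0.317,0.02],[-0.025,-0.317,0.031],[-0.025,-0.317,0.031],[-0.025,-0.317,0.031],[-0.025,-0.317,0.031]],"roll":[-9,-19,-29,-39,-49,-59,-69,-79,-89,-99,-109.7,-109.7,-109.7,-109.7],"jaw":[-1,-1,-0.6,-0.4,-0.4,-0.4,-0.4,-0.4,-0.4,-0.4,-0.4,-0.4,-0.4,-0.4]}'; python3 - <<'E'
from h import *
im,d=env.get_image("scene"); cv2.imwrite("pics/s5.png",cv2.resize(im[150:250,260:420],None,fx=5,fy=5,interpolation=cv2.INTER_CUBIC))
print(env.get_obs()["grip_width"])
go([.513,.001,.072],-80.9)
E
```

```text
clock: 15.58
tcp_pos: [0.5123, 0.0009, 0.1595]
eef_rot: [0.649, 0.76, 0.0, 0.0]
wrist_force: [-0.1, 1.0, -0.4]
grip_width: 0.0599
gripper_force: 0.0
0.059921028488447166
travel [0.0001 0.0006 0.0877] roll -0.1 yaw now 99.0 tcp [0.5123 0.0009 0.1597] j6 -0.3010774324881071 t 15.625 F [ 0.4544 -0.7176  0.9563]
```

View pics/s5.png

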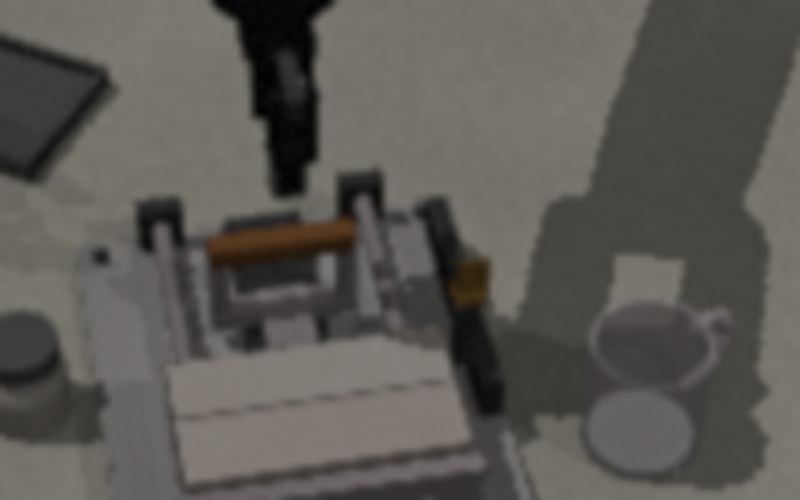

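The fingers hang above the handle's middle, crop (285,190) over the bar at (282,242). The brass mark is at (470,280).

```bash
python3 -m crank '{"travel":[[0,0,0.03],[0,0,0.06],[0,0,0.08],[0,0,0.088],[0,0,0.088],[0,0,0.088],[0,0,0.088],[0,0,0.088],[0,0,0.088],[0,0,0.088],[0,0,0.088]],"roll":[0,0,0,0,0,0,0,0,0,0,0],"jaw":[-0.4,-0.4,-0.4,-0.4,-0.4,0.3,1,1,1,1,1]}'; python3 - <<'E'
from h import *
for n in("top","scene"):
    im,d=env.get_image(n); cv2.imwrite(f"pics/{n}6.png",im)
    for t in("pointer","mark_top"):
        for k in range(1):
            for x in env.pinpoint(t,n)[:2]:
                v,u=x["position"]; print(n,t,x["confidence"],u,v,atz(n,u,v,.09 if t=="pointer" else .072))
go([.48,-.004,.072],-80.9)
a=cv2.imread("pics/top0.png")[160:220,260:300]; b=cv2.imread("pics/scene4.png")[190:240,330:370]
f=lambda q:cv2.convertScaleAbs(cv2.resize(q,(400,500),interpolation=cv2.INTER_CUBIC),alpha=2)
cv2.imwrite("pics/c6.png",np.hstack([f(a),f(b)]))
E
```

```text
clock: 17.0
tcp_pos: [0.5116, 0.0008, 0.0725]
eef_rot: [0.649, 0.761, -0.001, -0.001]
wrist_force: [-5.5, -0.6, 6.6]
grip_width: 0.015
gripper_force: 60.6
top pointer 0.79 277.6 179.5 [0.5737 0.1116 0.09  ]
top mark_top 0.54 273.0 200.3 [0.5101 0.1257 0.072 ]
scene pointer 0.57 354.0 211.0 [0.564  0.1084 0.09  ]
scene mark_top 0.49 355.2 200.4 [0.5046 0.1166 0.072 ]
travel [ 0.0003 -0.0319  0.0005] roll 0.0 yaw now 99.1 tcp [0.5116 0.0008 0.0725] j6 -0.30225139360236003 t 17.3 F [-5.5529 -3.0598  7.398 ]
```

View pics/c6.png

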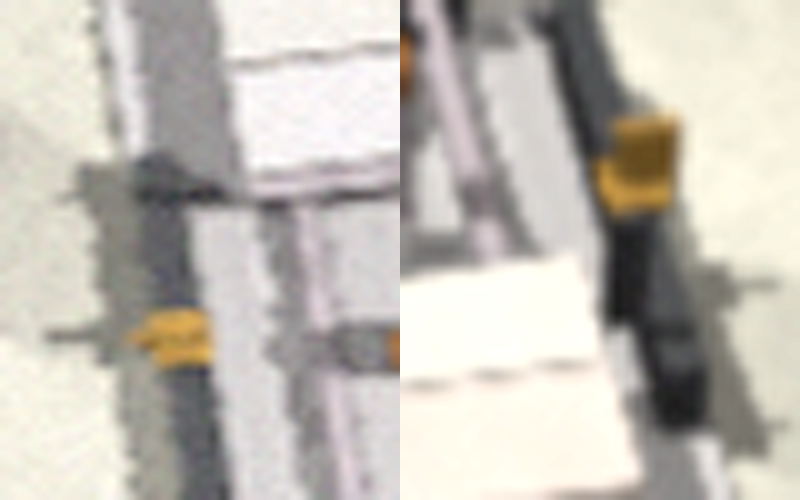

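The handle is held (15 mm opening). In the crop the mark is at top px (278,200) and the dark pointer at (277,180). I'll pull 42 mm first, then compare the two side by side.

```bash
python3 -m crank '{"travel":[[0,-0.003,0],[0,-0.009,0],[0,-0.015,0],[0,-0.021,0],[0,-0.027,0],[0,-0.033,0],[0,-0.039,0],[0,-0.042,0],[0,-0.042,0],[0,-0.042,0],[0,-0.042,0]],"roll":[0,0,0,0,0,0,0,0,0,0,0],"jaw":[1,1,1,1,1,1,1,1,1,1,1]}'; python3 - <<'E'
from h import *
S=lambda p:-((p[0]-.6248)*.987+(p[1]-.0195)*.158)
for n in("top","scene"):
    for k in range(3):
        im,d=env.get_image(n); cv2.imwrite(f"pics/{n}7_{k}.png",im)
        for t in("pointer","mark_top"):
            for x in env.pinpoint(t,n)[:1]:
                v,u=x["position"]; p=atz(n,u,v,.09 if t=="pointer" else .072); print(n,t,round(x["confidence"],2),u,v,p,"s",round(S(p),4))
go([.48,-.004,.072],-80.9)
a=np.mean([cv2.imread(f"pics/top7_{k}.png") for k in range(3)],0)[170:220,260:300].astype(np.uint8)
b=np.mean([cv2.imread(f"pics/scene7_{k}.png") for k in range(3)],0)[180:230,335:375].astype(np.uint8)
f=lambda q:cv2.convertScaleAbs(cv2.resize(q,(400,500),interpolation=cv2.INTER_CUBIC),alpha=2.5)
cv2.imwrite("pics/c7.png",np.hstack([f(a),f(b)]))
E
```

```text
clock: 18.68
tcp_pos: [0.4733, -0.0054, 0.0725]
eef_rot: [0.649, 0.761, 0.003, 0.003]
wrist_force: [9.1, 1.8, -2.3]
grip_width: 0.0152
gripper_force: 59.2
top pointer 0.88 280.6 196.2 [0.5219 0.1012 0.09  ] s 0.0886
top mark_top 0.51 273.0 199.0 [0.5141 0.1258 0.072 ] s 0.0924
top pointer 0.71 276.5 192.7 [0.5326 0.1141 0.09  ] s 0.0761
top mark_top 0.44 275.6 200.3 [0.5102 0.1176 0.072 ] s 0.0976
top pointer 0.59 281.9 194.8 [0.5264 0.0973 0.09  ] s 0.0849
scene pointer 0.62 349.6 201.2 [0.5246 0.098  0.09  ] s 0.0865
scene mark_top 0.57 357.2 200.6 [0.5056 0.1225 0.072 ] s 0.1014
scene pointer 0.69 348.1 201.8 [0.5269 0.0935 0.09  ] s 0.0849
scene mark_top 0.5 353.7 200.6 [0.5053 0.112  0.072 ] s 0.1033
scene pointer 0.78 351.6 199.6 [0.5182 0.1043 0.09  ] s 0.0918
scene mark_top 0.51 355.6 200.7 [0.5059 0.1177 0.072 ] s 0.1019
travel [0.0004 0.0068 0.0006] roll -0.0 yaw now 99.1 tcp [ 0.4733 -0.0054  0.0725] j6 -0.3291469761248221 t 19.575 F [ 9.0545  1.9487 -2.6982]
```

View pics/c7.png

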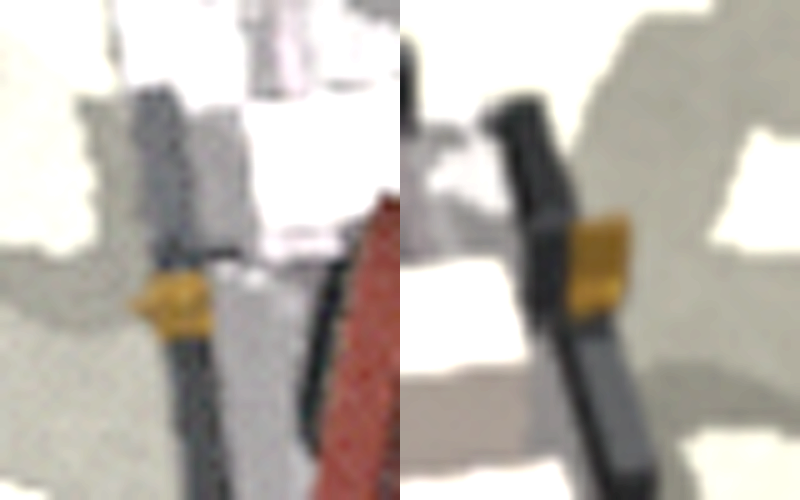

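Pointer at scene px (349.5,201.5) is still short of the mark, whose top edge is at (355,201); both cameras say about 12 mm remain. Pull 10 mm more and remeasure using depth and colour.

```bash
python3 -m crank '{"travel":[[0,-0.003,0],[0,-0.006,0],[0,-0.009,0],[0,-0.01,0],[0,-0.01,0],[0,-0.01,0]],"roll":[0,0,0,0,0,0],"jaw":[1,1,1,1,1,1]}'; python3 - <<'E'
from h import *
S=lambda p:-((p[...,0]-.6248)*.987+(p[...,1]-.0195)*.158)
L=lambda p:-(p[...,0]-.6248)*.158+(p[...,1]-.0195)*.987
for n in("top","scene"):
    I=[];D=[];r={"pointer":[],"mark_top":[]}
    for k in range(8):
        im,d=env.get_image(n); I.append(im); D.append(d)
        for t in r:
            for x in env.pinpoint(t,n)[:1]:
                v,u=x["position"]; p=atz(n,u,v,.09 if t=="pointer" else .072); r[t].append([S(p),L(p),u,v,x["confidence"]])
    for t in r: print(n,t,len(r[t]),np.median(r[t],0),np.std(r[t],0)[:2])
    a=np.mean(I,0); np.save(f"{n}8.npy",a); d=np.median(D,0); np.save(f"{n}8d.npy",d)
    P=cloud(n,d); s,l,z=S(P),L(P),P[...,2]
    hsv=cv2.cvtColor(a.astype(np.uint8),cv2.COLOR_BGR2HSV)
    br=(hsv[...,1]>130)&(hsv[...,0]>12)&(hsv[...,0]<30)&(abs(s-.1)<.05)&(abs(l-.12)<.06)
    print(n,"brass n",br.sum()); 
    q=np.c_[s[br],l[br],z[br]]; print(q[q[:,2].argsort()[::-1]][::3][:14])
    m=(abs(s-.1)<.05)&(l>.075)&(l<.14)&(z>.055)&~br
    q=np.c_[s[m],l[m],z[m]]; print("other",len(q)); print(q[q[:,2].argsort()[::-1]][:24:2])
go([.48,-.004,.072],-80.9)
a=np.load("top8.npy")[175:215,265:297]; b=np.load("scene8.npy")[180:220,337:369]
f=lambda q:cv2.convertScaleAbs(cv2.resize(q.astype(np.uint8),(400,500),interpolation=cv2.INTER_NEAREST),alpha=2.5)
cv2.imwrite("pics/c8.png",np.hstack([f(a),f(b)]))
E
```

```text
clock: 20.32
tcp_pos: [0.4637, -0.007, 0.0725]
eef_rot: [0.649, 0.761, 0.003, 0.003]
wrist_force: [10.6, 2.3, -4.3]
grip_width: 0.0147
gripper_force: 59.2
top pointer 7 [  0.0909   0.1019 279.1    196.8      0.82  ] [0.0036 0.0034]
top mark_top 8 [  0.0918   0.1073 277.75   198.45     0.485 ] [0.048  0.1313]
top brass n 25
[[0.0944 0.1099 0.0745]
 [0.0946 0.107  0.0717]
 [0.0966 0.111  0.0631]
 [0.0987 0.1121 0.0493]
 [0.1    0.1028 0.0485]
 [0.0892 0.1109 0.0484]
 [0.1026 0.1064 0.0474]
 [0.0994 0.106  0.0464]
 [0.1051 0.1101 0.0443]]
other 45
[[0.0923 0.0898 0.0918]
 [0.0903 0.1022 0.0887]
 [0.0906 0.0992 0.0874]
 [0.0781 0.0757 0.0859]
 [0.0683 0.0775 0.0845]
 [0.0651 0.0771 0.0833]
 [0.0554 0.0789 0.0829]
 [0.0867 0.0801 0.0826]
 [0.0619 0.0767 0.0822]
 [0.0707 0.0811 0.0821]
 [0.0742 0.0785 0.0816]
 [0.0675 0.0807 0.0808]]
scene pointer 8 [  0.096    0.0987 350.15   198.7      0.76  ] [0.0066 0.0064]
scene mark_top 8 [  0.104    0.1175 355.8    200.05     0.525 ] [0.0549 0.0381]
scene brass n 52
[[0.0916 0.099  0.0802]
 [0.0942 0.106  0.0718]
 [0.0947 0.1154 0.0694]
 [0.0966 0.119  0.0668]
 [0.0957 0.1097 0.0652]
 [0.0988 0.1012 0.0636]
 [0.0953 0.1129 0.0606]
 [0.0954 0.116  0.0598]
 [0.0975 0.1012 0.0561]
 [0.0969 0.1073 0.0556]
 [0.0951 0.11   0.0526]
 [0.0956 0.1133 0.0514]
 [0.0941 0.1068 0.0497]
 [0.0925 0.1158 0.0496]]
other 62
[[0.0938 0.09   0.0925]
 [0.0933 0.099  0.0913]
 [0.0922 0.0867 0.0905]
 [0.0959 0.0936 0.0897]
 [0.0923 0.0959 0.0887]
 [0.0925 0.0869 0.086 ]
 [0.0916 0.0958 0.0852]
 [0.0676 0.0756 0.0841]
 [0.0519 0.0752 0.0838]
 [0.0647 0.075  0.083 ]
 [0.0921 0.0869 0.0821]
 [0.0917 0.0899 0.0819]]
travel [0.0004 0.0165 0.0006] roll -0.0 yaw now 99.1 tcp [ 0.4637 -0.007   0.0725] j6 -0.33625929597564513 t 22.725 F [10.8262  1.3429 -4.2092]
```

View pics/c8.png

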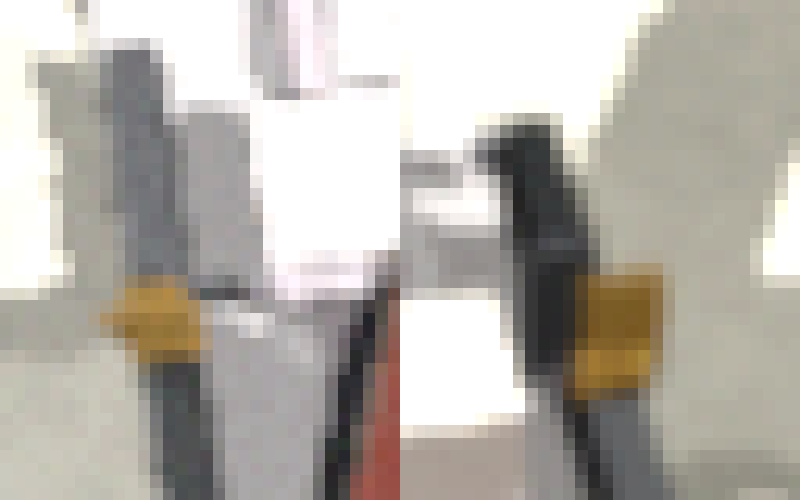

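At s ≈ 0.092 m the pointer's camera-side face is about 3 mm short of the mark's, at about 0.095 m. In the picture their tops are at scene crop (560,243) and (620,270). Compute this more carefully over the interior pixels.

```bash
cat > m.py <<'E'
from h import *
S=lambda p:-((p[...,0]-.6248)*.987+(p[...,1]-.0195)*.158)
L=lambda p:-(p[...,0]-.6248)*.158+(p[...,1]-.0195)*.987
def meas(d,n="scene"):
    P=cloud(n,d); s,l,z=S(P),L(P),P[...,2]; v,u=np.mgrid[:400,:640]
    for nm,l0,l1,z0,z1 in(("mark",.103,.120,.05,.071),("ptr",.083,.099,.062,.088)):
        m=(s>.075)&(s<.115)&(l>l0)&(l<l1)&(z>z0)&(z<z1)
        q=s[m]; print(nm,m.sum(),"med",np.median(q).round(4),"mean",q.mean().round(4),"se",(q.std()/len(q)**.5).round(4))
        A=np.c_[z[m]-.07,np.ones(m.sum())]; print("  slope,s@.07",np.linalg.lstsq(A,q,rcond=None)[0],sorted(q.round(4))[::4])
E
python3 - <<'E'
from m import *
meas(np.load("scene8d.npy"))
D=[env.get_image("scene")[1] for _ in range(20)]; print("frame noise",np.nanmedian(np.std(D,0)[190:215,340:365])); meas(np.mean(D,0))
E
```

```text
mark 29 med 0.0956 mean 0.0956 se 0.0001
  slope,s@.07 [0.0025 0.0956] [np.float64(0.094), np.float64(0.0948), np.float64(0.0953), np.float64(0.0955), np.float64(0.0957), np.float64(0.0961), np.float64(0.0964), np.float64(0.0969)]
ptr 24 med 0.0922 mean 0.0924 se 0.0002
  slope,s@.07 [-0.0228  0.0925] [np.float64(0.0915), np.float64(0.0918), np.float64(0.0921), np.float64(0.0922), np.float64(0.0928), np.float64(0.0936)]
frame noise 0.0026944312
mark 26 med 0.0956 mean 0.095 se 0.0007
  slope,s@.07 [0.1706 0.0966] [np.float64(0.0784), np.float64(0.0953), np.float64(0.0954), np.float64(0.0956), np.float64(0.0957), np.float64(0.0959), np.float64(0.0963)]
ptr 23 med 0.0923 mean 0.0922 se 0.0001
  slope,s@.07 [-0.0066  0.0923] [np.float64(0.0916), np.float64(0.0919), np.float64(0.0921), np.float64(0.0923), np.float64(0.0924), np.float64(0.0927)]
```

A clean 3.3 mm remains.

```bash
python3 -m crank '{"travel":[[0,-0.001,0],[0,-0.002,0],[0,-0.0035,0],[0,-0.0035,0],[0,-0.0035,0],[0,-0.0035,0]],"roll":[0,0,0,0,0,0],"jaw":[1,1,1,1,1,1]}'; python3 - <<'E'
from m import *
meas(np.median([env.get_image("scene")[1] for _ in range(16)],0))
go([.46,-.004,.072],-80.9)
E
```

```text
clock: 24.48
tcp_pos: [0.4604, -0.0075, 0.0725]
eef_rot: [0.649, 0.761, 0.003, 0.003]
wrist_force: [11.6, 1.8, -4.7]
grip_width: 0.0153
gripper_force: 59.2
mark 30 med 0.0958 mean 0.0958 se 0.0001
  slope,s@.07 [0.0073 0.0959] [np.float64(0.0942), np.float64(0.0953), np.float64(0.0955), np.float64(0.0958), np.float64(0.0958), np.float64(0.0961), np.float64(0.0963), np.float64(0.0967)]
ptr 32 med 0.0955 mean 0.0959 se 0.0002
  slope,s@.07 [0.0385 0.0957] [np.float64(0.0947), np.float64(0.095), np.float64(0.0951), np.float64(0.0952), np.float64(0.0955), np.float64(0.0958), np.float64(0.0961), np.float64(0.0974)]
travel [0.0036 0.0002 0.0005] roll -0.0 yaw now 99.1 tcp [ 0.4604 -0.0075  0.0725] j6 -0.3388016271715009 t 25.275 F [11.2638  1.9092 -5.3686]
```

Pointer and mark are level within a few tenths of a millimetre, the position is steady and the grip is holding. Hand in.

```bash
python3 -c "
from station import env
print(env.hand_in())"
```

```text
the job is handed in; nothing more can be done
None
```

I ran the block along the seam from left to right with its pad lightly pressed and stood it back in its tray; the handle is pulled out and held with the pointer level with the brass mark (within about 0.5 mm by the depth camera), and the job is handed in.

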